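# Lay out the stamping corner of an office desk

## Task

Lay out the stamping corner in this order: stand the blue pen cup on the middle of the cork coaster; lay the ink pad on the desk midway between the centres of cup and calculator; put the yellow note block directly behind the calculator, centred, 30 mm beyond its display end; last, stand the stamp upright on the middle of the ink pad. Leave the stapler and the phone where they are.

Things in the scene. Friction and masses are not known exactly. Their poses are not given: they have to be found in the camera images.
- calculator: Grey desk calculator, fixed to the desk, 120 mm (its x) by 84 mm (its y), 16 mm high, white and black keys and a green display. Origin: centre of its underside. Its x axis points from the keys to the display end, roughly away from the robot (within about 0.2 rad); 'behind' it is along its +x; its y points to its left. Its place and turn vary.
- coaster: Round brown cork coaster with a black rim, 90 mm across, 5 mm thick, fixed to the desk. Origin: centre of its underside. It lies beside the calculator, centre 220 mm from the calculator's centre along the calculator's y axis, on its left in some starts and on its right in others (the white clip dish lies on the other side).
- clip_dish: Bystander: white round ceramic dish with paper clips, 84 mm across, 18 mm high, fixed to the desk. Origin: centre of its underside.
- pen_cup: Empty blue plastic pen cup, open at the top, upright, round, 60 mm across the rim, 90 mm high, slightly narrower at the foot, 3 mm wall, loose. Origin: centre of its underside, z up.
- ink_pad: Ink pad for stamps: flat black box with a red top, 66 mm (its x) by 56 mm (its y), 20 mm high, loose. Origin: centre of its underside, z up. It starts with its x within about 0.5 rad of the world x axis.
- note_block: Yellow block of notes, 50 by 50 mm (x and y), 40 mm high, loose. Origin: centre of its underside, z up.
- stamp: Rubber stamp standing upright, loose: dark wooden foot 40 mm (its x) by 28 mm (its y), 20 mm high, with a green round handle of 20 to 24 mm diameter in the middle of it, rising to 75 mm. Origin: centre of its underside, z up, in line with the handle.
- stapler: Bystander: red and black stapler, 130 mm by 36 mm, 50 mm high, loose, beyond the coaster or the dish. Origin: centre of its underside; its x is its length.
- phone: Bystander: white cordless phone handset lying on its back, 150 mm by 48 mm, 24 mm high, loose, beyond the coaster or the dish. Origin: centre of its underside; its x is its length.
Mind the look-alikes: they are no part of the job. What is meant by the coaster is not purple or turquoise, and is the larger of those in its own colour.

How it is judged:
On the way, in this order (a step that is already met when the one before it is completed fails the run):
1. the pen cup stands released on the middle of the coaster (horizontal distance between pen_cup and coaster below 0.012 m and angle between pen_cup's own z axis and vertical below 0.1 rad and height (world z) of pen_cup between 0.002 and 0.009 m and linear speed of pen_cup below 0.02 m/s and contact force between the fingers and pen_cup below 0.1 N), for 0.2 s.
2. the ink pad lies released midway between pen cup and calculator, the cup still in place (horizontal distance between pen_cup and coaster below 0.012 m and angle between each of pen_cup, ink_pad's own z axis and vertical below 0.1 rad and height (world z) of pen_cup between 0.002 and 0.009 m and x of ink_pad in the frame of calculator between -0.015 and 0.015 m and (y of ink_pad in the frame of calculator between 0.095 and 0.125 m or y of ink_pad in the frame of calculator between -0.125 and -0.095 m) and horizontal distance between ink_pad and coaster below 0.14 m and height (world z) of ink_pad below 0.004 m and linear speed of ink_pad below 0.02 m/s and contact force between the fingers and ink_pad below 0.1 N), for 0.2 s.
3. the note block lies released centred behind the calculator, the others still in place (horizontal distance between pen_cup and coaster below 0.012 m and angle between each of pen_cup, ink_pad, note_block's own z axis and vertical below 0.1 rad and height (world z) of pen_cup between 0.002 and 0.009 m and x of ink_pad in the frame of calculator between -0.015 and 0.015 m and (y of ink_pad in the frame of calculator between 0.095 and 0.125 m or y of ink_pad in the frame of calculator between -0.125 and -0.095 m) and horizontal distance between ink_pad and coaster below 0.14 m and height (world z) of each of ink_pad, note_block below 0.004 m and x of note_block in the frame of calculator between 0.1 and 0.13 m and y of note_block in the frame of calculator between -0.015 and 0.015 m and linear speed of note_block below 0.02 m/s and contact force between the fingers and note_block below 0.1 N), for 0.2 s.
4. the stamp stands released on the middle of the ink pad, the others still in place (horizontal distance between pen_cup and coaster below 0.012 m and angle between each of pen_cup, ink_pad, note_block, stamp's own z axis and vertical below 0.1 rad and height (world z) of pen_cup between 0.002 and 0.009 m and x of ink_pad in the frame of calculator between -0.015 and 0.015 m and (y of ink_pad in the frame of calculator between 0.095 and 0.125 m or y of ink_pad in the frame of calculator between -0.125 and -0.095 m) and horizontal distance between ink_pad and coaster below 0.14 m and height (world z) of each of ink_pad, note_block below 0.004 m and x of note_block in the frame of calculator between 0.1 and 0.13 m and y of note_block in the frame of calculator between -0.015 and 0.015 m and horizontal distance between stamp and ink_pad below 0.012 m and z of stamp in the frame of ink_pad between 0.016 and 0.024 m and linear speed of stamp below 0.02 m/s and contact force between the fingers and stamp below 0.1 N), for 0.2 s.
At the end, for the whole second after the job is handed in: Cup upright on the coaster (centred to 12 mm); ink pad flat, midway between coaster and calculator centres (15 mm along and across); note block flat, its centre 115 mm behind the calculator's (15 mm either way); stamp upright on the ink pad (12 mm); all released, at rest (horizontal distance between pen_cup and coaster below 0.012 m and angle between each of pen_cup, ink_pad, note_block, stamp's own z axis and vertical below 0.1 rad and height (world z) of pen_cup between 0.002 and 0.009 m and x of ink_pad in the frame of calculator between -0.015 and 0.015 m and (y of ink_pad in the frame of calculator between 0.095 and 0.125 m or y of ink_pad in the frame of calculator between -0.125 and -0.095 m) and horizontal distance between ink_pad and coaster below 0.14 m and height (world z) of each of ink_pad, note_block below 0.004 m and x of note_block in the frame of calculator between 0.1 and 0.13 m and y of note_block in the frame of calculator between -0.015 and 0.015 m and horizontal distance between stamp and ink_pad below 0.012 m and z of stamp in the frame of ink_pad between 0.016 and 0.024 m and linear speed of each of pen_cup, ink_pad, note_block, stamp below 0.02 m/s); the robot touches nothing.
It fails at once if the stapler is disturbed (moved over 20 mm) (distance of stapler from where it was at the start of the episode above 0.02 m).
It fails at once if the phone is disturbed (moved over 20 mm) (distance of phone from where it was at the start of the episode above 0.02 m).
It also fails if it takes over 125 s, if anything falls off the work surface, if the arm or the gripper's body presses on something with over 40 N, if the wrist force passes 120 N, or if a joint passes its speed limit or range.

## Robot

A 6-joint arm with a two-finger parallel gripper is mounted at the origin on the work surface. World frame = base frame: x ahead of the robot, y to its left, z up, the work surface at z = 0. Lengths are in m, angles in rad, forces in N, time in s.
With the tool pointing down it reaches from about 0.425 to 0.95 m from the base axis. Payload 3.5 kg.
Tool frame: the origin (TCP) lies midway between the tips of the shut fingers; the grasp point (between the pads) lies 19 mm behind it (ctrl.pinch_z is the distance from the TCP to the grasp point, in m); z points along the fingers, y is the line along which they close (so a half turn about z gives the same grasp; the last joint's range is limited). The gripper opens to 85 mm and grips with 20 to 120 N. Pads are 22 mm wide; open, the fingers measure 114 mm over their backs; the gripper's body (76 mm by 85 mm) begins 54 mm behind the grasp point. The pads swing forward as they close: fully open they stand 13 mm farther back than shut.
Start: joints at [-0.15, 0.286, 1.577, -0, 1.279, -0.15], TCP at [0.675, 0, 0.231] pointing down, gripper open.
Joint ranges: [-2.77, 2.77], [-0.9, 2.22], [0.21, 2.48], [-1.53, 4.67], [0.24, 2.81], [-2.84, 2.84]. Speed limits (rad/s): [2.79, 2.79, 3.14, 3.14, 3.14, 3.14].

## Interface

Orientations are given as a unit quaternion [x, y, z, w].
In Python, from plant import get_state, viewer, sign_off, ctrl gives the robot as it stands. The module is installed in compiled form; this text tells all that it offers.
- The arm moves only by the shell command python3 -m handwheel 'ROWS' [FORCE]. ROWS is JSON, a list that holds one entry, the list of rows, each a list of 5 numbers: the finger opening in m, from 0 to 0.0854, then the shift along the tool's x, y, z in m, then the turn about the tool's z in degrees. In form: [[[claw, x, y, z, spin], ...]]. A call has 1 to 12 rows; each row shifts and turns the commanded pose from where the row before left it, along the tool's axes as they then stand; what a row does not reach is not made up. A row lasts 1/12 s, in which the tool goes at most 41.7 mm and 7.16 degrees, less where a joint would pass 70% of its speed; a pose out of reach is approached as far as the arm can. A call is refused whole if a number of a shift passes 0.0417 or a number of a turn 7.16, either way. A call with a gripper value outside its range is refused whole. The fingers move at their own pace and stop on an object; FORCE is the grip in N (left out, the last holds). Time passes only in rows, so rows that do not move let the fingers close. It gives the time, the measured TCP pose, the force, the opening and the grip force at its end, in the units of the state.
- get_state(): the state, without advancing time (a new reading comes with each control period).
- viewer.read_camera(name): name is "scene" or "side" or "wrist"; returns the picture (480x640x3 uint8, blue, green, red); there is no depth.
- viewer.camera_params(name): a dict with "fov_y" (degrees; the focal length in pixels is half the picture's height over the tangent of half this angle, whatever the lens; pixels are square), "cx", "cy" (the principal point, pixels), "xyz" and "attitude" of the camera in the world; the wrist camera has in their place "hand_eye" (4x4, takes a point from camera to tool coordinates, whose origin is the TCP and whose axes are the flange's). Camera axes: x right, y up, looking along -z (the intrinsics and any distortion apply to the point x, -y, -z); pixel columns grow to the right and rows downward; lengths in m; the calibration is good to about 2 mm. A picture is of the moment at which its call begins: read the wrist's pose just before it. camera_params takes no time and is no camera call.
- sign_off(): hands the job in; it is judged then, once.
Trained networks look in the newest picture that a camera, given by its name, has taken for a name from the list of things; names that differ only in an ending like _2 or _b are one class to them, and where a whole thing is asked for, a point or a joint stands for the part that bears it (a point fixed in the world has none). Each returns a list of dicts, best first, with "confidence" (0 to 1); they miss things now and then, are a little off and sometimes report something else, mostly with a low value. They report only what shows in the picture. A call takes as long as a camera call. They do not tell look-alikes from the thing itself.
- viewer.look_for(camera, name): "extent" ([left, top, width, height] as shares, 0 to 1, of the picture: columns of its width, rows of its height, round what is visible of it).
- viewer.outline_of(camera, name): "mask" (480x640 bool, what is visible of it) and "extent" ([left, top, width, height] as shares, 0 to 1, of the picture: columns of its width, rows of its height, round what is visible of it).
- viewer.pinpoint(camera, name): "xy" ([column, row] as shares, 0 to 1, of the picture: columns of its width, rows of its height: a listed point, or the origin of a listed thing).
The state is a dict: "time": time; "qpos": joint angles; "dq": joint speeds; "joint_efforts": joint torques, N m; "eef_pos": TCP position; "tcp_rot": TCP orientation; "contact_force": force on the tool from outside, world axes, zero at the start; "wrist_torque": the same for the moment, N m; "opening": opening from 0.0 (shut) to 1.0 (fully open); "finger_force": force on a finger pad.
Only numpy, scipy, OpenCV 4.12 (cv2) and the standard library are available. Lean on these libraries where they do the work, as an engineer would, in place of code of your own. Each camera call takes 0.05 s, during which the arm holds its last target. There are 200 camera calls.

## Working session

There is one attempt and no reset: what is moved stays moved. The work goes in short steps, Python scripts to look and compute and a shell command to move; the robot and the scene stay as the last step left them, time stands still between calls to the robot, and variables do not carry over. Pictures are saved under pics/ and viewed, at most 15 in all, crops included, and the job is handed in when it is done.

```bash
mkdir -p pics; cat > h.py <<'E'
import numpy as np, cv2
from scipy.spatial.transform import Rotation as R
from plant import get_state, viewer, sign_off, ctrl
def cam(name):
    p=viewer.camera_params(name); f=240/np.tan(np.radians(p['fov_y'])/2)
    if 'hand_eye' in p:
        s=get_state(); T=np.eye(4); T[:3,:3]=R.from_quat(s['tcp_rot']).as_matrix(); T[:3,3]=s['eef_pos']
        M=T@np.array(p['hand_eye'])
    else:
        M=np.eye(4); a=np.array(p['attitude'])
        M[:3,:3]=R.from_quat(a).as_matrix() if a.size==4 else a.reshape(3,3); M[:3,3]=p['xyz']
    return p,f,M
def ray(c,uv,z):
    p,f,M=c
    d=M[:3,:3]@np.array([(uv[0]-p['cx'])/f,-(uv[1]-p['cy'])/f,-1]); o=M[:3,3]
    return o+d*(z-o[2])/d[2]
def proj(c,X):
    p,f,M=c; q=M[:3,:3].T@(np.array(X)-M[:3,3]); return p['cx']-f*q[0]/q[2], p['cy']+f*q[1]/q[2]
E
python3 - <<'E'
from h import *
for n in ['scene','side','wrist']:
    c=cam(n); print(n,c[0]); im=viewer.read_camera(n); cv2.imwrite(f'pics/{n}0.png',im)
    for t in 'calculator coaster clip_dish pen_cup ink_pad note_block stamp stapler phone'.split():
        for r in viewer.pinpoint(n,t)[:3]:
            uv=np.array(r['xy'])*[640,480]; print(t,round(r['confidence'],2),uv.round(),ray(c,uv,0).round(3))
print(get_state())
E
```

```text
scene {'fov_y': 54.866117328051544, 'cx': 324.2804977839148, 'cy': 234.90433458255566, 'xyz': array([ 1.02821693, -0.23300976,  0.98193709]), 'attitude': array([0.22443039, 0.13897498, 0.52254979, 0.81071491])}
calculator 0.6 [318. 249.] [ 0.534 -0.013  0.   ]
coaster 0.89 [207. 234.] [ 0.382 -0.246  0.   ]
coaster 0.81 [190. 364.] [ 0.676 -0.374  0.   ]
coaster 0.69 [227. 270.] [ 0.497 -0.233  0.   ]
clip_dish 0.55 [400. 232.] [0.574 0.191 0.   ]
pen_cup 0.79 [162. 268.] [ 0.429 -0.369  0.   ]
ink_pad 0.74 [435. 171.] [0.442 0.372 0.   ]
note_block 0.87 [467. 207.] [0.577 0.385 0.   ]
note_block 0.66 [261. 344.] [ 0.696 -0.222  0.   ]
stamp 0.74 [165. 330.] [ 0.582 -0.402  0.   ]
stamp 0.53 [441. 269.] [0.704 0.23  0.   ]
stamp 0.38 [163. 268.] [ 0.43  -0.368  0.   ]
stapler 0.6 [261. 339.] [ 0.687 -0.218  0.   ]
stapler 0.27 [400. 231.] [0.57  0.193 0.   ]
phone 0.72 [440. 266.] [0.695 0.231 0.   ]
side {'fov_y': 42.716176466415156, 'cx': 308.08781679623695, 'cy': 238.3691026672182, 'xyz': array([ 0.39094704, -0.84524663,  1.01988468]), 'attitude': array([ 0.34946424, -0.03478133, 
[... 1238 characters left out ...]
5, 'qpos': array([-1.50003934e-01,  2.86289636e-01,  1.57671766e+00, -4.26883893e-05,
        1.27861045e+00, -1.49985822e-01]), 'dq': array([-0.00115154,  0.00065499, -0.00017593, -0.00011147,  0.00241574,
       -0.00108134]), 'joint_efforts': array([-7.44576791e-04, -4.05960345e+01, -2.92922920e+01, -2.32305183e-04,
        7.21018896e-04,  5.85863987e-06]), 'eef_pos': array([6.74974427e-01, 2.04958426e-05, 2.31322204e-01]), 'tcp_rot': array([ 7.07108837e-01,  7.07104725e-01, -2.38984270e-05,  2.03073895e-06]), 'contact_force': array([ 0.57475869,  0.08884035, -0.86640168]), 'wrist_torque': array([-0.01106102,  0.02518787, -0.03115161]), 'finger_force': 0.0, 'opening': 1.0024541733896157}
```

View pics/scene0.png

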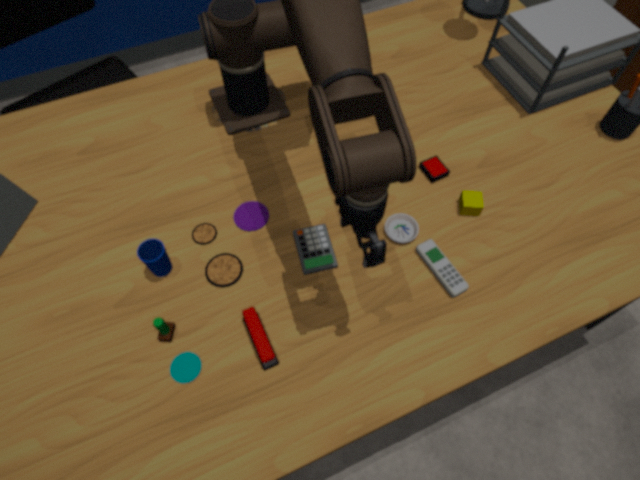

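View pics/side0.png

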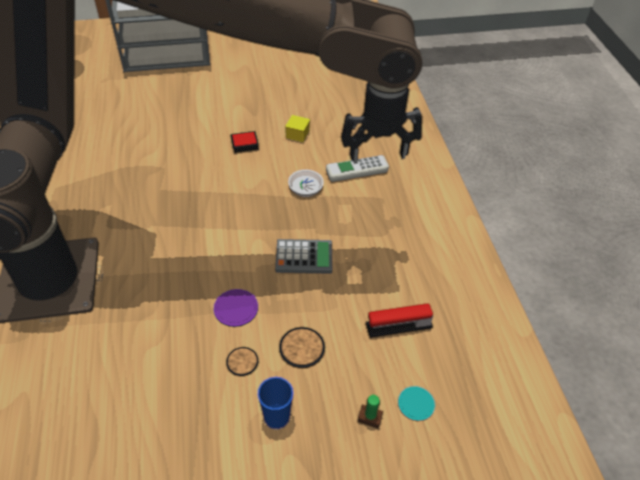

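The scene view shows calculator (316,248), big cork coaster (224,270), the small cork one (204,233), cup (157,258), ink pad (434,169), notes (472,203) and stamp (165,328). The side view agrees: coaster (302,347), calculator (304,256). Next I'll measure with masks.

```bash
cat >> h.py <<'E'
def wmask(c,m,z):
    "contour points of mask cast to plane z"
    cs,_=cv2.findContours(m.astype(np.uint8),cv2.RETR_EXTERNAL,cv2.CHAIN_APPROX_NONE)
    k=max(cs,key=cv2.contourArea)[:,0,:]
    return np.array([ray(c,u,z)[:2] for u in k]).astype(np.float32)
def rect(P):
    (x,y),(w,h),a=cv2.minAreaRect(P*1000); return f'c=({x:.0f},{y:.0f}) size=({w:.0f},{h:.0f}) ang={a:.1f}'
def fitbox(c,m,size,z0,x0):
    "pose x,y,yaw of a box size whose projected silhouette matches the mask (moments-free IoU)"
    from scipy.optimize import minimize
    def sil(q):
        im=np.zeros((480,640),np.uint8); cc,s=np.cos(q[2]),np.sin(q[2])
        P=[proj(c,(q[0]+cc*a*size[0]/2-s*b*size[1]/2,q[1]+s*a*size[0]/2+cc*b*size[1]/2,z0+h)) for a in(-1,1) for b in(-1,1) for h in(0,size[2])]
        H=cv2.convexHull((np.array(P)*16).astype(np.int32)); cv2.fillConvexPoly(im,H,1,shift=4); return im>0
    def cost(q):
        s=sil(q); return 1-(s&m).sum()/(s|m).sum()
    best=None
    for y in np.radians([-60,-30,0,30,60,90]):
        r=minimize(cost,[*x0,y],method='Nelder-Mead',options=dict(initial_simplex=[[*x0,y],[x0[0]+.01,x0[1],y],[x0[0],x0[1]+.01,y],[*x0,y+.25]]))
        if best is None or r.fun<best.fun: best=r
    return f'{best.x[:2].round(4)} yaw={np.degrees(best.x[2]):.1f} cost={best.fun:.3f}'
E
cat > m.py <<'E'
from h import *
B=dict(calculator=(.12,.084,.016),ink_pad=(.066,.056,.02),note_block=(.05,.05,.04),coaster=None,pen_cup=None,stamp=None)
X=dict(calculator=(.533,-.014),ink_pad=(.442,.373),note_block=(.58,.39),coaster=(.4965,-.237),pen_cup=(.428,-.371),stamp=(.586,-.403))
for n in ['scene','side']:
    c=cam(n); viewer.read_camera(n)
    for t in B:
        L=viewer.outline_of(n,t)
        if not L: print(n,t,'none'); continue
        g=np.array(proj(c,(*X[t],.02)))
        d=[np.linalg.norm(np.argwhere(l['mask']).mean(0)[::-1]-g) for l in L]; l=L[int(np.argmin(d))]; m=l['mask']
        if B[t]: print(n,t,round(l['confidence'],2),fitbox(c,m,B[t],0,X[t]))
        else:
            print(n,t,round(l['confidence'],2),rect(wmask(c,m,.005 if t=='coaster' else 0)))
            if t=='pen_cup':
                print(' cyl',fitbox(c,m,(.053,.053,.09),0,X[t]))
            if t=='stamp': print(' foot..',fitbox(c,m,(.03,.03,.075),0,X[t]))
E
python3 m.py
```

```text
scene calculator 0.15 [ 0.533 -0.014] yaw=-60.0 cost=1.000
scene ink_pad 0.72 [0.4409 0.3672] yaw=5.9 cost=0.165
scene note_block 0.73 [0.5799 0.3891] yaw=-31.2 cost=0.071
scene coaster 0.79 c=(493,-239) size=(88,84) ang=65.7
scene pen_cup 0.86 c=(392,-375) size=(113,63) ang=21.9
 cyl [ 0.4228 -0.3707] yaw=12.3 cost=0.196
scene stamp 0.71 c=(578,-407) size=(64,45) ang=39.9
 foot.. [ 0.5953 -0.3962] yaw=-79.8 cost=0.279
side calculator 0.56 [ 0.5312 -0.0231] yaw=-12.2 cost=0.055
side ink_pad 0.58 [0.4409 0.3685] yaw=2.1 cost=0.091
side note_block 0.92 [0.5795 0.3868] yaw=-25.1 cost=0.054
side coaster 0.66 c=(490,-242) size=(87,88) ang=41.2
side pen_cup 0.7 c=(428,-343) size=(98,63) ang=81.6
 cyl [ 0.4276 -0.3666] yaw=-6.9 cost=0.177
side stamp 0.97 c=(595,-385) size=(61,43) ang=62.9
 foot.. [ 0.5857 -0.4069] yaw=-53.3 cost=0.240
```

```bash
python3 -m handwheel '[[[0.0854,-0.0308,-0.0207,0,0],[0.0854,-0.0308,-0.0207,0,0],[0.0854,-0.0308,-0.0207,0,0],[0.0854,-0.0308,-0.0207,0,0],[0.0854,-0.0308,-0.0207,0,0],[0.0854,-0.0308,-0.0207,0,0],[0.0854,-0.0308,-0.0207,0,0],[0.0854,-0.0308,-0.0207,0,0],[0.0854,-0.0308,-0.0207,0,0],[0.0854,-0.0308,-0.0207,0,0],[0.0854,-0.0308,-0.0207,0,0],[0.0854,-0.0308,-0.0207,0,0]]]' 40
python3 -m handwheel '[[[0.0854,0,0,0,0],[0.0854,0,0,0,0],[0.0854,0,0,0,0]]]'
cat > w.py <<'E'
import sys
from h import *
c=cam('wrist'); im=viewer.read_camera('wrist'); cv2.imwrite(f'pics/{sys.argv[1]}.png',im)
for a in sys.argv[2:]:
    t,z=a.split(':')
    for l in viewer.outline_of('wrist',t)[:2]:
        ys,xs=np.nonzero(l['mask']); print(t,'mask',round(l['confidence'],2),(xs.mean().round(),ys.mean().round()),rect(wmask(c,l['mask'],float(z))))
    for r in viewer.pinpoint('wrist',t)[:2]:
        uv=np.array(r['xy'])*[640,480]; print(t,'pt',round(r['confidence'],2),uv.round(),ray(c,uv,0).round(4))
s=get_state(); print(s['time'],s['eef_pos'].round(4),s['tcp_rot'].round(3))
E
python3 w.py w1 pen_cup:0.09 coaster:0.005
```

```text
time: 3.2
eef_pos: [0.4254, -0.3709, 0.2317]
tcp_rot: [0.707, 0.707, -0.0, 0.0]
contact_force: [0.5, -0.3, -0.5]
opening: 1.002
finger_force: 0.0
time: 3.45
eef_pos: [0.4267, -0.3693, 0.2313]
tcp_rot: [0.707, 0.707, 0.0, -0.0]
contact_force: [0.1, 0.1, -0.2]
opening: 1.002
finger_force: 0.0
pen_cup mask 0.83 (np.float64(326.0), np.float64(221.0)) c=(428,-370) size=(59,59) ang=44.7
coaster mask 0.75 (np.float64(568.0), np.float64(216.0)) c=(676,-384) size=(67,65) ang=8.6
coaster mask 0.72 (np.float64(397.0), np.float64(62.0)) c=(493,-239) size=(89,89) ang=26.0
coaster pt 0.89 [397.  69.] [ 0.494  -0.2429  0.    ]
coaster pt 0.86 [274.  79.] [ 0.3788 -0.2518  0.    ]
3.7 [ 0.4274 -0.3685  0.2313] [ 0.706  0.708  0.    -0.   ]
```

View pics/w1.png

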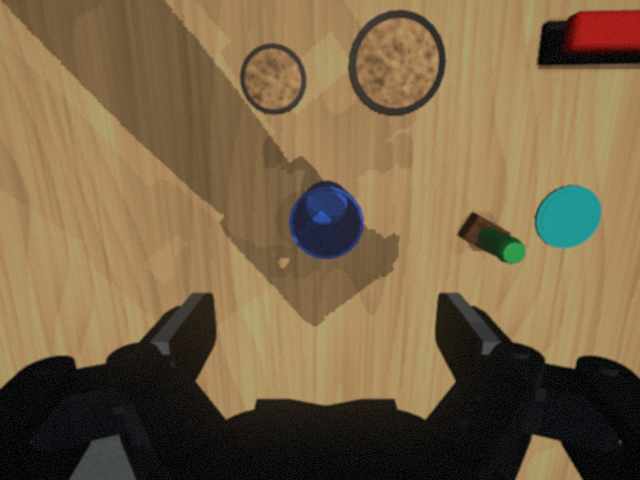

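The cup's rim sits at (326,221), i.e. world (0.428,-0.370) and 59 mm across. The big coaster at (397,62) is (0.493,-0.239) and 89 mm across. Descending to grip.

```bash
python3 -m handwheel '[[[0.0854,-0.0015,0.0006,0.038,0],[0.0854,0,0,0.038,0],[0.0854,0,0,0.038,0],[0.0854,0,0,0.038,0],[0.0854,0,0,0.038,0],[0.0854,0,0,0,0],[0.0854,0,0,0,0]]]' 30
python3 -m handwheel '[[[0.04,0,0,0,0],[0.04,0,0,0,0],[0.04,0,0,0,0],[0.04,0,0,0,0],[0.04,0,0,0,0],[0.04,0,0,0,0]]]' 30
```

```text
time: 4.28
eef_pos: [0.4264, -0.3689, 0.0393]
tcp_rot: [0.707, 0.708, 0.0, -0.003]
contact_force: [0.1, -0.7, 0.4]
opening: 0.997
finger_force: 0.0
time: 4.78
eef_pos: [0.4289, -0.3732, 0.0451]
tcp_rot: [0.707, 0.707, -0.0, 0.003]
contact_force: [-0.9, 0.3, 6.9]
opening: 0.668
finger_force: 31.2
```

```bash
python3 -m handwheel '[[[0.04,0,0,-0.02,0],[0.04,0,0,-0.025,0],[0.04,0.0262,0.013,0,0],[0.04,0.0262,0.013,0,0],[0.04,0.0262,0.013,0,0],[0.04,0.0262,0.013,0,0],[0.04,0.0262,0.013,0,0],[0.04,0,0,0,0],[0.04,0,0,0,0],[0.04,0,0,0,0]]]'
python3 w.py w2 pen_cup:0.125 coaster:0.005; python3 -c "
from h import *
for n in ['scene','side']:
    im=viewer.read_camera(n); u,v=map(int,proj(cam(n),(.493,-.239,.03))); cv2.imwrite(f'pics/{n}2.png',cv2.resize(im[v-75:v+75,u-100:u+100],None,fx=2,fy=2))
a=[cv2.imread(f'pics/{n}2.png') for n in ['scene','side']]; cv2.imwrite('pics/c2.png',np.hstack(a))"
```

```text
time: 5.62
eef_pos: [0.4923, -0.2404, 0.087]
tcp_rot: [0.707, 0.707, -0.0, 0.001]
contact_force: [0.0, -0.1, -1.5]
opening: 0.666
finger_force: 32.8
pen_cup mask 0.77 (np.float64(325.0), np.float64(322.0)) c=(492,-229) size=(64,66) ang=1.0
pen_cup pt 0.76 [320. 257.] [ 0.4894 -0.2505  0.    ]
coaster mask 0.88 (np.float64(119.0), np.float64(61.0)) c=(377,-139) size=(90,70) ang=0.1
coaster mask 0.79 (np.float64(328.0), np.float64(212.0)) c=(494,-225) size=(63,89) ang=87.6
coaster pt 0.92 [124.  53.] [ 0.3779 -0.1285 -0.    ]
coaster pt 0.88 [152. 256.] [ 0.3791 -0.2504  0.    ]
5.8667 [ 0.4919 -0.241   0.0864] [ 0.708  0.707 -0.     0.   ]
```

View pics/c2.png

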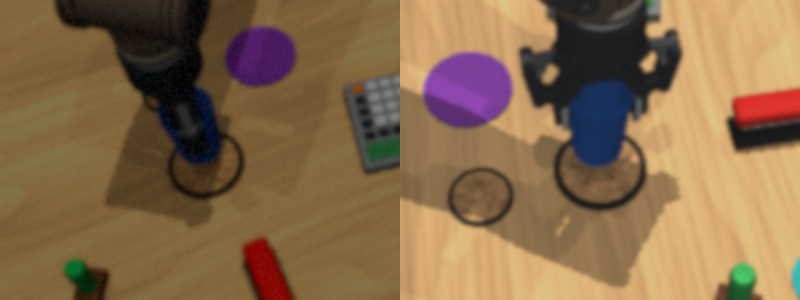

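The cup hangs upright over the big coaster. Lowering it and releasing.

```bash
python3 -m handwheel '[[[0.04,0.001,0.001,0.015,0],[0.04,0,0,0.012,0],[0.04,0,0,0.008,0],[0.04,0,0,0.004,0],[0.04,0,0,0,0],[0.0854,0,0,0,0],[0.0854,0,0,0,0],[0.0854,0,0,0,0],[0.0854,0,0,0,0]]]'
python3 -m handwheel '[[[0.0854,0,0,-0.04,0],[0.0854,0,0,-0.041,0],[0.0854,0,0,-0.041,0],[0.0854,0,0,-0.041,0],[0.0854,-0.04,0,0,0],[0.0854,0,0,0,0],[0.0854,0,0,0,0]]]'
python3 w.py w3 pen_cup:0.095 coaster:0.005
```

```text
time: 6.72
eef_pos: [0.493, -0.239, 0.0469]
tcp_rot: [0.707, 0.707, -0.0, -0.0]
contact_force: [-0.0, -0.6, 0.2]
opening: 0.999
finger_force: 0.0
time: 7.3
eef_pos: [0.4933, -0.2803, 0.2111]
tcp_rot: [0.708, 0.706, 0.0, 0.001]
contact_force: [0.9, -0.1, -0.3]
opening: 1.0
finger_force: 0.0
pen_cup mask 0.9 (np.float64(322.0), np.float64(167.0)) c=(492,-236) size=(59,58) ang=58.2
pen_cup mask 0.32 (np.float64(333.0), np.float64(142.0)) c=(495,-228) size=(57,67) ang=65.9
pen_cup pt 0.9 [321. 159.] [ 0.4903 -0.2354  0.    ]
coaster mask 0.92 (np.float64(189.0), np.float64(40.0)) c=(377,-139) size=(69,90) ang=89.9
coaster mask 0.78 (np.float64(505.0), np.float64(300.0)) c=(681,-377) size=(52,67) ang=51.6
coaster pt 0.96 [499. 300.] [ 0.6757 -0.3812  0.    ]
coaster pt 0.79 [203. 176.] [ 0.377  -0.2509  0.    ]
7.55 [ 0.4927 -0.2779  0.2089] [ 0.707  0.707 -0.    -0.001]
```

View pics/w3.png

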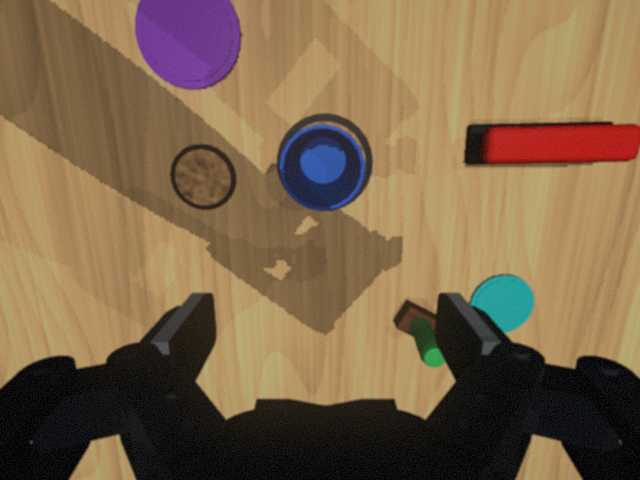

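Cup rim at (322,167), world (0.492,-0.236): within 3 mm of the coaster's centre. On to the ink pad, with a look at the calculator on the way.

```bash
python3 -m handwheel '[[[0.0854,0.035,0.005,0,0],[0.0854,0.035,0.005,0,0],[0.0854,0.035,0.005,0,0],[0.0854,0.035,0.005,0,0],[0.0854,0.035,0.005,0,0],[0.0854,0.035,0.005,-0.02,0],[0.0854,0.035,0.005,-0.02,0],[0.0854,0.01,0.005,0,0],[0.0854,0,0,0,0],[0.0854,0,0,0,0]]]'
python3 w.py w4 calculator:0.016
python3 - <<'E'
from h import *
c=cam('wrist'); viewer.read_camera('wrist')
for l in viewer.outline_of('wrist','calculator')[:1]: print(fitbox(c,l['mask'],(.12,.084,.016),0,(.531,-.018)))
E
python3 -m handwheel '[[[0.0854,0.04,-0.0085,0,0],[0.0854,0.04,-0.0085,0,0],[0.0854,0.04,-0.0085,0,0],[0.0854,0.04,-0.0085,0,0],[0.0854,0.04,-0.0085,0,0],[0.0854,0.04,-0.0085,0,0],[0.0854,0.04,-0.0085,0,0],[0.0854,0.04,-0.0085,0,0],[0.0854,0.04,-0.0085,0,0],[0.0854,0.02,-0.0085,0,0],[0.0854,0,0,0,0],[0.0854,0,0,0,0]]]'
python3 w.py w5 ink_pad:0.02
python3 - <<'E'
from h import *
c=cam('wrist'); viewer.read_camera('wrist')
for l in viewer.outline_of('wrist','ink_pad')[:1]: print(fitbox(c,l['mask'],(.066,.056,.02),0,(.441,.369)))
E
```

```text
time: 8.38
eef_pos: [0.5328, -0.0236, 0.2493]
tcp_rot: [0.706, 0.708, -0.001, -0.0]
contact_force: [-0.4, -0.0, 0.1]
opening: 0.998
finger_force: 0.0
calculator mask 0.62 (np.float64(324.0), np.float64(198.0)) c=(532,-21) size=(84,120) ang=80.2
calculator pt 0.85 [322. 196.] [ 0.5297 -0.0198  0.    ]
8.5333 [ 0.5324 -0.0251  0.2487] [ 0.708  0.707 -0.001 -0.001]
[ 0.532  -0.0224] yaw=-9.2 cost=0.047
time: 9.63
eef_pos: [0.448, 0.356, 0.2496]
tcp_rot: [0.707, 0.708, -0.001, 0.0]
contact_force: [0.8, -0.2, -0.4]
opening: 0.999
finger_force: 0.0
ink_pad mask 0.8 (np.float64(318.0), np.float64(190.0)) c=(441,368) size=(67,58) ang=3.6
ink_pad pt 0.7 [318. 187.] [0.4404 0.3693 0.    ]
9.7833 [0.4489 0.3545 0.25  ] [ 0.708  0.706 -0.     0.   ]
[0.4415 0.3671] yaw=4.0 cost=0.046
```

View pics/w5.png

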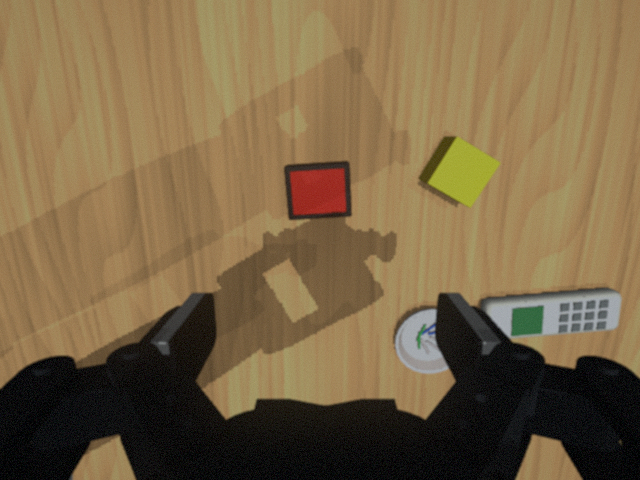

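View pics/w4.png

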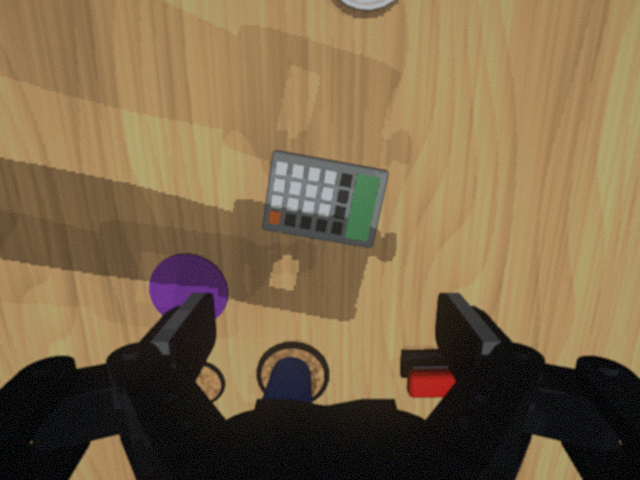

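Ink pad at (318,190), world (0.441,0.3675), yaw about 4°. Calculator at (324,198), world (0.532,-0.021), yaw about -9.8°, which predicts the coaster at (0.4946,-0.2377) and so agrees with it. Grasping the pad.

```bash
python3 -m handwheel '[[[0.0854,0.0116,-0.007,0.035,0],[0.0854,0,0,0.038,-3.8],[0.0854,0,0,0.038,0],[0.0854,0,0,0.038,0],[0.0854,0,0,0.036,0],[0.0854,0,0,0.036,0],[0.0854,0,0,0.02,0],[0.0854,0,0,0.013,0],[0.0854,0,0,0,0],[0.0854,0,0,0,0]]]' 40
python3 -m handwheel '[[[0.05,0,0,0,0],[0.05,0,0,0,0],[0.05,0,0,0,0],[0.05,0,0,0,0],[0.05,0,0,0,0]]]' 40
```

```text
time: 10.72
eef_pos: [0.4419, 0.3672, -0.0033]
tcp_rot: [0.684, 0.73, 0.0, 0.0]
contact_force: [0.1, -0.3, -0.4]
opening: 0.999
finger_force: 0.0
time: 11.13
eef_pos: [0.4431, 0.3686, -0.001]
tcp_rot: [0.683, 0.73, 0.002, 0.001]
contact_force: [-0.1, -0.6, 7.1]
opening: 0.761
finger_force: 46.9
```

```bash
python3 -m handwheel '[[[0.05,0,0,-0.03,0],[0.05,0,0,-0.035,6.8],[0.05,0,0,-0.035,6.8],[0.05,-0.0367,0.0119,0,0],[0.05,-0.0367,0.0119,0,0],[0.05,-0.0367,0.0119,0,0],[0.05,-0.0367,0.0119,0,0],[0.05,-0.0367,0.0119,0,0],[0.05,-0.0367,0.0119,0,0],[0.05,-0.0367,0.0119,0,0],[0.05,-0.0367,0.0119,0,0],[0.05,-0.0367,0.0119,0,0]]]'
python3 -m handwheel '[[[0.05,-0.0369,0.012,0,0],[0.05,-0.0369,0.012,0,0],[0.05,-0.0369,0.012,0,0],[0.05,-0.0369,0.012,0,0],[0.05,0,0,0,0],[0.05,0,0,0,0],[0.05,0,0,0,0]]]'
python3 w.py w6 ink_pad:0.12
python3 -c "
from h import *
a=[]
for n in ['scene','side']:
    im=viewer.read_camera(n); u,v=map(int,proj(cam(n),(.513,-.13,.05))); a.append(cv2.resize(im[v-75:v+75,u-100:u+100],None,fx=2,fy=2))
cv2.imwrite('pics/c6.png',np.hstack(a))"
```

```text
time: 12.13
eef_pos: [0.4902, 0.0221, 0.0967]
tcp_rot: [0.765, 0.644, 0.0, 0.0]
contact_force: [0.7, -0.2, -1.1]
opening: 0.762
finger_force: 46.0
time: 12.72
eef_pos: [0.5121, -0.1294, 0.0961]
tcp_rot: [0.765, 0.644, -0.0, -0.001]
contact_force: [-0.5, 0.1, -1.1]
opening: 0.761
finger_force: 45.9
ink_pad mask 0.58 (np.float64(325.0), np.float64(314.0)) c=(513,-126) size=(59,64) ang=80.2
ink_pad pt 0.59 [324. 302.] [ 0.5036 -0.1757  0.    ]
12.8667 [ 0.5122 -0.1282  0.096 ] [ 0.764  0.645 -0.    -0.   ]
```

View pics/c6.png

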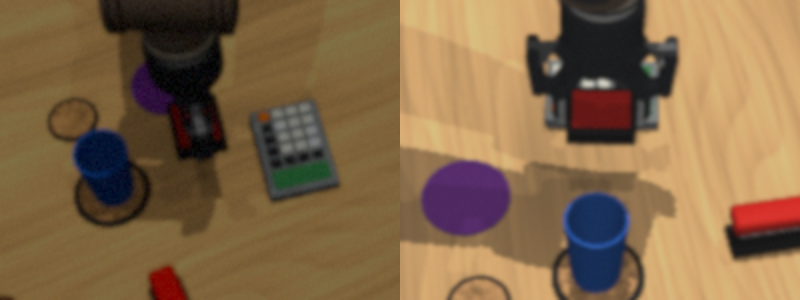

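Pad held flat between cup and calculator, clear of the purple disc. Lowering.

```bash
python3 -m handwheel '[[[0.05,0,0,0.035,0],[0.05,0,0,0.035,0],[0.05,0,0,0.018,0],[0.05,0,0,0.008,0],[0.05,0,0,0.003,0],[0.05,0,0,0,0],[0.0854,0,0,0,0],[0.0854,0,0,0,0],[0.0854,0,0,0,0],[0.0854,0,0,0,0]]]'
python3 -m handwheel '[[[0.0854,0,0,-0.04,0],[0.0854,0,0,-0.04,0],[0.0854,0,0,-0.04,0],[0.0854,0,0,-0.04,0],[0.0854,0,0,-0.04,0],[0.0854,0,0,-0.04,0],[0.0854,0,0,0,0],[0.0854,0,0,0,0]]]'
python3 w.py w7 ink_pad:0.02 pen_cup:0.095 calculator:0.016
```

```text
time: 13.8
eef_pos: [0.5132, -0.1298, -0.0022]
tcp_rot: [0.765, 0.644, 0.0, 0.001]
contact_force: [1.1, 0.2, -0.1]
opening: 0.999
finger_force: 0.0
time: 14.47
eef_pos: [0.5144, -0.1306, 0.2413]
tcp_rot: [0.765, 0.644, 0.002, 0.004]
contact_force: [-0.1, -0.2, -0.5]
opening: 1.001
finger_force: 0.0
ink_pad mask 0.9 (np.float64(322.0), np.float64(201.0)) c=(514,-129) size=(58,67) ang=80.4
ink_pad pt 0.65 [321. 202.] [ 0.5119 -0.1315  0.    ]
pen_cup mask 0.71 (np.float64(319.0), np.float64(325.0)) c=(498,-223) size=(88,59) ang=64.4
pen_cup mask 0.6 (np.float64(322.0), np.float64(201.0)) c=(516,-115) size=(46,52) ang=80.2
pen_cup pt 0.6 [320. 295.] [ 0.4922 -0.2363  0.    ]
calculator mask 0.88 (np.float64(321.0), np.float64(85.0)) c=(531,-23) size=(83,119) ang=79.7
calculator mask 0.15 (np.float64(505.0), np.float64(260.0)) c=(694,-224) size=(148,53) ang=1.1
calculator pt 0.9 [322.  88.] [ 0.5323 -0.0218  0.    ]
14.8167 [ 0.512  -0.1295  0.2355] [ 0.765  0.644 -0.001 -0.002]
```

View pics/w7.png

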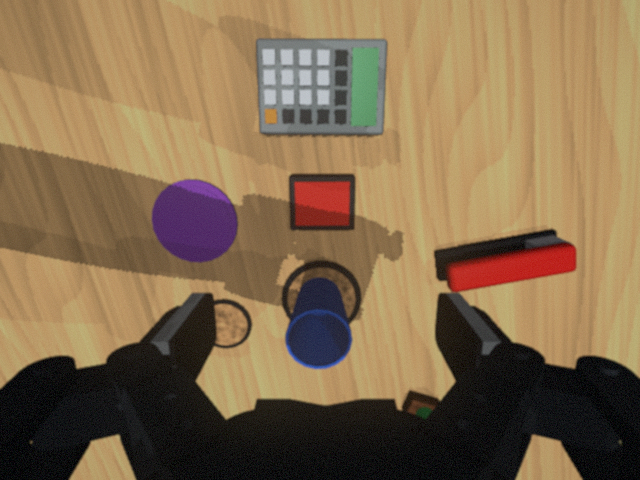

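Pad at (322,201), world (0.514,-0.129): on target. Now the note block.

```bash
python3 -m handwheel '[[[0.0854,0.0401,-0.0017,0,0],[0.0854,0.0401,-0.0017,0,0],[0.0854,0.0401,-0.0017,0,0],[0.0854,0.0401,-0.0017,0,0],[0.0854,0.0401,-0.0017,0,0],[0.0854,0.0401,-0.0017,0,0],[0.0854,0.0401,-0.0017,0,0],[0.0854,0.0401,-0.0017,0,0],[0.0854,0.0401,-0.0017,0,0],[0.0854,0.0401,-0.0017,0,0],[0.0854,0.0401,-0.0017,0,0],[0.0854,0.0401,-0.0017,0,0]]]'
python3 -m handwheel '[[[0.0854,0.0401,-0.0017,0,0],[0.0854,0,0,0,6.1],[0.0854,0,0,0,6.1],[0.0854,0,0,0,6.0],[0.0854,0,0,0,0],[0.0854,0,0,0,0],[0.0854,0,0,0,0]]]'
python3 w.py w8 note_block:0.04
python3 - <<'E'
from h import *
c=cam('wrist'); viewer.read_camera('wrist')
for l in viewer.outline_of('wrist','note_block')[:1]: print(fitbox(c,l['mask'],(.05,.05,.04),0,(.58,.388)))
E
```

```text
time: 15.82
eef_pos: [0.5741, 0.3498, 0.236]
tcp_rot: [0.765, 0.644, -0.001, -0.0]
contact_force: [1.8, -2.2, 0.0]
opening: 0.997
finger_force: 0.0
time: 16.4
eef_pos: [0.5795, 0.3874, 0.2367]
tcp_rot: [0.857, 0.516, -0.0, -0.0]
contact_force: [1.3, -0.8, -0.5]
opening: 0.997
finger_force: 0.0
note_block mask 0.55 (np.float64(325.0), np.float64(205.0)) c=(580,390) size=(54,51) ang=62.1
note_block pt 0.89 [326. 200.] [0.581  0.3879 0.    ]
16.55 [0.5797 0.3874 0.2372] [ 0.857  0.515 -0.    -0.   ]
[0.5793 0.3882] yaw=-28.7 cost=0.027
```

View pics/w8.png

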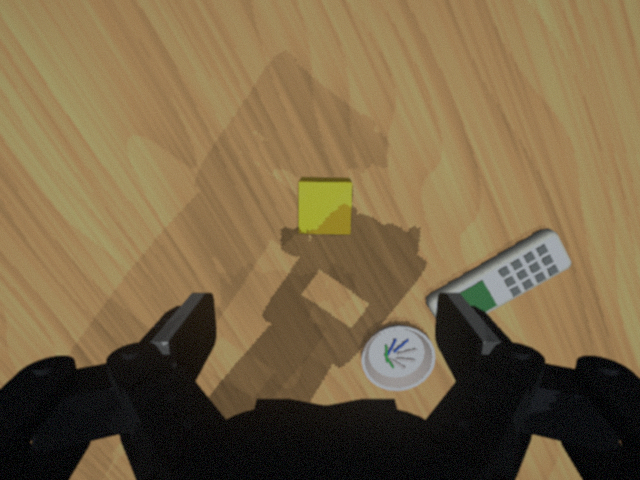

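The block is square to the fingers at (325,205), world (0.5795,0.388), right under the TCP. Grasping.

```bash
python3 -m handwheel '[[[0.0854,0.0005,0,0.038,0],[0.0854,0,0,0.038,0],[0.0854,0,0,0.038,0],[0.0854,0,0,0.038,0],[0.0854,0,0,0.038,0],[0.0854,0,0,0.025,0],[0.0854,0,0,0.017,0],[0.0854,0,0,0,0],[0.0854,0,0,0,0]]]' 40
python3 -m handwheel '[[[0.03,0,0,0,0],[0.03,0,0,0,0],[0.03,0,0,0,0],[0.03,0,0,0,0],[0.03,0,0,0,0],[0.03,0,0,0,0]]]' 40
```

```text
time: 17.4
eef_pos: [0.5792, 0.3877, 0.0043]
tcp_rot: [0.857, 0.515, -0.001, -0.0]
contact_force: [0.4, 0.3, 1.0]
opening: 0.998
finger_force: 0.0
time: 17.9
eef_pos: [0.5815, 0.3889, 0.008]
tcp_rot: [0.857, 0.515, 0.002, 0.0]
contact_force: [0.2, 1.1, 6.8]
opening: 0.583
finger_force: 43.9
```

```bash
python3 -m handwheel '[[[0.03,0,0,-0.034,-6.1],[0.03,0,0,-0.033,-6.1],[0.03,0,0,-0.033,-6.0],[0.03,-0.0374,0.0125,0,0],[0.03,-0.0374,0.0125,0,0],[0.03,-0.0374,0.0125,0,0],[0.03,-0.0374,0.0125,0,0],[0.03,-0.0374,0.0125,0,0],[0.03,-0.0374,0.0125,0,0],[0.03,-0.0374,0.0125,0,0],[0.03,-0.0374,0.0125,0,0]]]'
python3 -m handwheel '[[[0.03,-0.0374,0.0125,0,0],[0.03,-0.0374,0.0125,0,0],[0.03,-0.0370,0.0127,0,0],[0.03,0,0,0,0],[0.03,0,0,0,0],[0.03,0,0,0,0]]]'
python3 w.py w9 note_block:0.14
```

```text
time: 18.82
eef_pos: [0.6269, 0.0744, 0.105]
tcp_rot: [0.765, 0.644, -0.0, -0.0]
contact_force: [0.3, 0.2, -0.8]
opening: 0.579
finger_force: 43.2
time: 19.32
eef_pos: [0.645, -0.0402, 0.1048]
tcp_rot: [0.765, 0.644, -0.0, -0.001]
contact_force: [0.5, 0.1, -1.3]
opening: 0.581
finger_force: 43.2
note_block mask 0.82 (np.float64(325.0), np.float64(321.0)) c=(647,-34) size=(59,48) ang=80.2
note_block pt 0.59 [327. 293.] [ 0.6386 -0.0835  0.    ]
19.4667 [ 0.6451 -0.0388  0.105 ] [ 0.764  0.645 -0.    -0.   ]
```

View pics/w9.png

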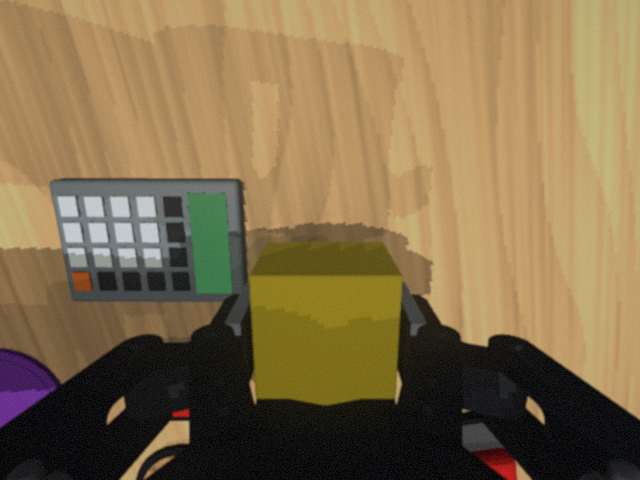

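The block hangs aligned at (325,321), beyond the display end. Lowering; I'll open only to 64 mm to stay clear of the calculator.

```bash
python3 -m handwheel '[[[0.03,0,0,0.035,0],[0.03,0,0,0.035,0],[0.03,0,0,0.018,0],[0.03,0,0,0.008,0],[0.03,0,0,0.003,0],[0.03,0,0,0,0],[0.064,0,0,0,0],[0.064,0,0,0,0],[0.064,0,0,0,0],[0.064,0,0,0,0]]]'
python3 -m handwheel '[[[0.064,0,0,-0.02,0],[0.064,0,0,-0.04,0],[0.064,0,0,-0.04,0],[0.064,0,0,-0.04,0],[0.064,0,0,-0.04,0],[0.064,0,0,-0.04,0],[0.064,0,0,0,0],[0.064,0,0,0,0]]]'
python3 w.py w10 note_block:0.04 calculator:0.016
```

```text
time: 20.3
eef_pos: [0.6459, -0.0401, 0.0066]
tcp_rot: [0.765, 0.644, 0.0, 0.0]
contact_force: [0.8, -0.3, 0.1]
opening: 0.748
finger_force: 0.0
time: 20.97
eef_pos: [0.6476, -0.0407, 0.2311]
tcp_rot: [0.765, 0.644, 0.003, 0.003]
contact_force: [-1.0, 1.0, -0.4]
opening: 0.745
finger_force: 0.0
note_block mask 0.93 (np.float64(321.0), np.float64(206.0)) c=(646,-38) size=(55,51) ang=80.4
note_block pt 0.65 [320. 200.] [ 0.6449 -0.0373  0.    ]
calculator mask 0.78 (np.float64(205.0), np.float64(204.0)) c=(533,-22) size=(86,122) ang=79.7
calculator pt 0.75 [208. 205.] [ 0.5313 -0.023   0.    ]
21.2167 [ 0.6444 -0.0401  0.2235] [ 0.765  0.644 -0.001 -0.002]
```

View pics/w10.png

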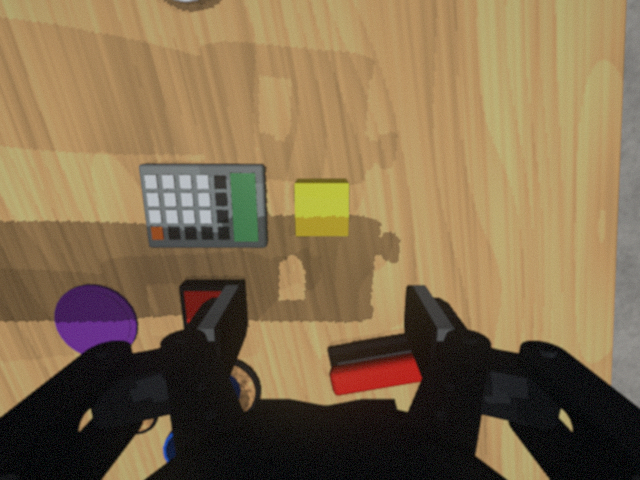

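Block at (321,206), world (0.646,-0.039), on target. Now the stamp.

```bash
python3 -m handwheel '[[[0.064,-0.0365,0.0005,0,0],[0.064,-0.0365,0.0005,0,0],[0.064,-0.0365,0.0005,0,0],[0.064,-0.0365,0.0005,0,0],[0.064,-0.0365,0.0005,0,0],[0.064,-0.0365,0.0005,0,0],[0.064,-0.0365,0.0005,0,0],[0.064,-0.0365,0.0005,0,0],[0.064,-0.0365,0.0005,0,0],[0.064,-0.0365,0.0005,0,0],[0.064,0,0,0,0],[0.064,0,0,0,0]]]'
python3 w.py w11 stamp:0.02
python3 - <<'E'
from h import *
c=cam('wrist'); im=viewer.read_camera('wrist'); h=cv2.cvtColor(im,cv2.COLOR_BGR2HSV)
g=cv2.inRange(h,(45,120,60),(80,255,255))
n,_,st,ce=cv2.connectedComponentsWithStats(g); i=1+np.argmax(st[1:,4]); print(st[i],ce[i])
M=_==i; print('green@.075',rect(wmask(c,M,.075)))
p=wmask(c,M,.075); print(p.min(0),p.max(0))
E
```

```text
time: 22.22
eef_pos: [0.587, -0.4025, 0.2238]
tcp_rot: [0.766, 0.643, -0.0, -0.002]
contact_force: [-0.1, -0.7, -0.4]
opening: 0.745
finger_force: 0.0
stamp mask 0.83 (np.float64(326.0), np.float64(205.0)) c=(587,-402) size=(39,40) ang=61.6
stamp pt 0.85 [325. 204.] [ 0.5868 -0.402   0.    ]
22.3667 [ 0.5885 -0.3995  0.2251] [ 0.765  0.644  0.    -0.001]
[313 206  26  26 400] [325.1325 219.7575]
green@.075 c=(588,-398) size=(20,20) ang=19.2
[ 0.5785685 -0.4084643] [ 0.5986673  -0.38737977]
```

View pics/w11.png

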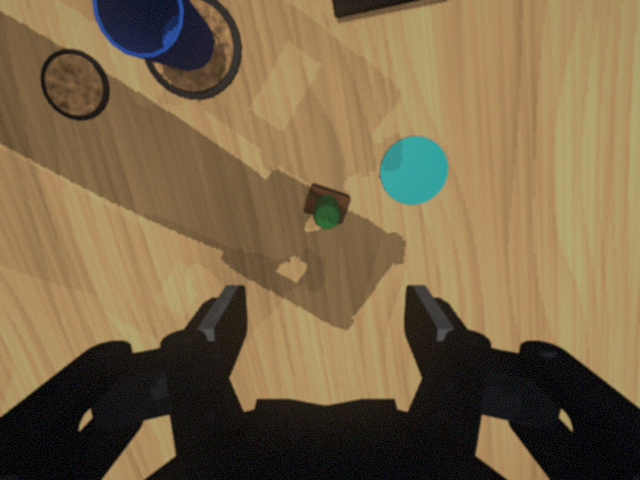

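Handle top at (325,220), world about (0.588,-0.399), under the TCP. Grasping the handle above the foot.

```bash
python3 -m handwheel '[[[0.064,0.001,0,0.038,0],[0.064,0,0,0.038,0],[0.064,0,0,0.038,0],[0.064,0,0,0.038,0],[0.064,0,0,0.025,0],[0.064,0,0,0.014,0],[0.064,0,0,0,0],[0.064,0,0,0,0]]]' 30
python3 -m handwheel '[[[0.005,0,0,0,0],[0.005,0,0,0,0],[0.005,0,0,0,0],[0.005,0,0,0,0],[0.005,0,0,0,0],[0.005,0,0,0,0],[0.005,0,0,0,0]]]' 30
```

```text
time: 23.08
eef_pos: [0.5892, -0.3992, 0.0357]
tcp_rot: [0.765, 0.645, 0.0, -0.0]
contact_force: [0.2, -0.3, -0.3]
opening: 0.751
finger_force: 0.0
time: 23.67
eef_pos: [0.5894, -0.401, 0.038]
tcp_rot: [0.765, 0.644, 0.0, 0.002]
contact_force: [-1.9, 0.5, 6.4]
opening: 0.263
finger_force: 29.3
```

```bash
python3 -m handwheel '[[[0.005,0,0,-0.03,0],[0.005,0,0,-0.04,0],[0.005,0,0,-0.04,0],[0.005,0,0,-0.02,0],[0.005,0.0318,-0.0151,0,0],[0.005,0.0318,-0.0151,0,0],[0.005,0.0318,-0.0151,0,0],[0.005,0.0318,-0.0151,0,0],[0.005,0.0318,-0.0151,0,0],[0.005,0.0318,-0.0151,0,0],[0.005,0.0318,-0.0151,0,0],[0.005,0.0318,-0.0151,0,0]]]'
python3 -m handwheel '[[[0.005,0,0,0,0],[0.005,0,0,0,0],[0.005,0,0,0.03,0],[0.005,0,0,0.03,0],[0.005,0,0,0.02,0],[0.005,0,0,0,0],[0.005,0,0,0,0]]]'
python3 w.py w12 ink_pad:0.02 stamp:0.05
python3 -c "
from h import *
a=[]
for n in ['scene','side']:
    im=viewer.read_camera(n); u,v=map(int,proj(cam(n),(.513,-.13,.05))); a.append(cv2.resize(im[v-60:v+90,u-100:u+100],None,fx=2,fy=2))
a.append(cv2.resize(cv2.imread('pics/w12.png'),(400,300)))
cv2.imwrite('pics/c12.png',np.vstack([np.hstack(a[:2]),np.hstack([a[2],a[2]*0])]))"
```

```text
time: 24.67
eef_pos: [0.5119, -0.127, 0.1652]
tcp_rot: [0.765, 0.644, 0.0, 0.0]
contact_force: [0.9, 0.2, -0.7]
opening: 0.263
finger_force: 29.8
time: 25.25
eef_pos: [0.5124, -0.1294, 0.0844]
tcp_rot: [0.765, 0.644, -0.001, -0.001]
contact_force: [0.1, -0.0, -0.9]
opening: 0.26
finger_force: 29.9
ink_pad mask 0.91 (np.float64(330.0), np.float64(229.0)) c=(514,-126) size=(55,65) ang=80.2
ink_pad mask 0.35 (np.float64(584.0), np.float64(349.0)) c=(658,-227) size=(83,70) ang=1.1
ink_pad pt 0.57 [328. 241.] [ 0.5148 -0.1281 -0.    ]
stamp pt 0.76 [321. 266.] [ 0.5071 -0.1446  0.    ]
25.5 [ 0.5142 -0.1296  0.0873] [0.765 0.644 0.001 0.002]
```

View pics/c12.png

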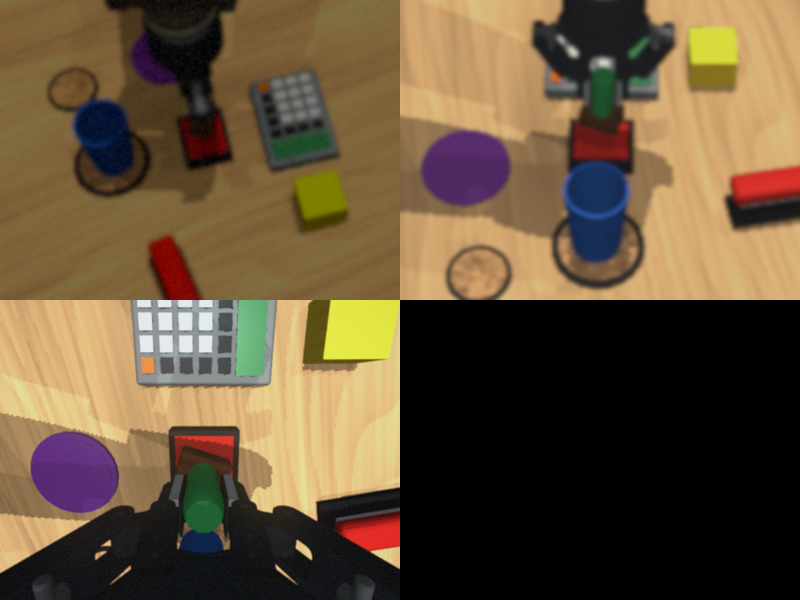

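The stamp hangs upright over the pad's middle. Lowering 29 mm and releasing.

```bash
python3 -m handwheel '[[[0.005,0,0,0.014,0],[0.005,0,0,0.009,0],[0.005,0,0,0.004,0],[0.005,0,0,0.002,0],[0.005,0,0,0,0],[0.005,0,0,0,0],[0.05,0,0,0,0],[0.05,0,0,0,0],[0.05,0,0,0,0],[0.05,0,0,0,0]]]'
python3 -m handwheel '[[[0.05,0,0,-0.02,0],[0.05,0,0,-0.04,0],[0.05,0,0,-0.04,0],[0.05,0,0,-0.04,0],[0.05,0,0,-0.04,0],[0.05,0,0,0,0],[0.05,0,0,0,0],[0.05,0,0,0,0]]]'
python3 w.py w13 ink_pad:0.02 stamp:0.04
python3 - <<'E'
from h import *
c=cam('wrist'); im=viewer.read_camera('wrist'); h=cv2.cvtColor(im,cv2.COLOR_BGR2HSV)
g=cv2.inRange(h,(45,120,60),(80,255,255)); g[:120]=0
n,_,st,ce=cv2.connectedComponentsWithStats(g); i=1+np.argmax(st[1:,4]); print(st[i],ce[i]); print('green@.095',rect(wmask(c,_==i,.095)))
im=viewer.read_camera('side'); u,v=map(int,proj(cam('side'),(.513,-.13,.05))); cv2.imwrite('pics/c13.png',np.hstack([cv2.resize(im[v-90:v+90,u-80:u+80],None,fx=2,fy=2),cv2.resize(cv2.imread('pics/w13.png'),(480,360))]))
E
```

```text
time: 26.43
eef_pos: [0.5128, -0.1286, 0.0561]
tcp_rot: [0.765, 0.644, -0.0, -0.0]
contact_force: [0.6, -0.5, 0.3]
opening: 0.578
finger_force: 0.0
time: 27.1
eef_pos: [0.5125, -0.1285, 0.2358]
tcp_rot: [0.765, 0.644, -0.0, -0.0]
contact_force: [-0.5, -0.2, 0.3]
opening: 0.584
finger_force: 0.0
ink_pad mask 0.61 (np.float64(328.0), np.float64(202.0)) c=(513,-128) size=(57,65) ang=80.2
ink_pad pt 0.83 [324. 203.] [ 0.511  -0.1299  0.    ]
stamp mask 0.63 (np.float64(324.0), np.float64(208.0)) c=(510,-130) size=(42,41) ang=60.3
stamp pt 0.93 [324. 203.] [ 0.5111 -0.1299  0.    ]
27.35 [ 0.5121 -0.1283  0.2343] [ 0.765  0.644 -0.001 -0.002]
[312 199  26  35 548] [324.49270073 218.48175182]
green@.095 c=(512,-122) size=(27,20) ang=80.2
```

View pics/c13.png

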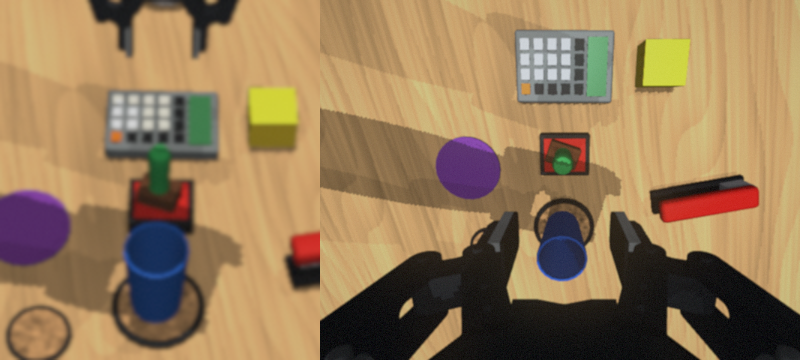

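The stamp stands upright on the middle of the pad, and everything else is in place. Handing in.

```bash
python3 -c "
from plant import sign_off; print(sign_off())"
```

```text
the job is handed in; nothing more can be done
None
```

The job is handed in at about 27 s of the 125 s: the cup is on the coaster, the ink pad midway, the note block behind the calculator and the stamp upright on the pad, each within about 5 mm of target by the wrist camera; the stapler and phone were not touched, and no verdict was returned.

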